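Slide the ground cover onto the mixing palette

TASK

Close the mixing palette with its flat metal cover. The cover lies flush in the grey tray: press down its end nearest you so that the other end tips up, and take it by the raised end. Set it flat on the palette with about a third of its length hanging off the end that has no lip, never straight down into its final place, then slide it, pressed firmly against the palette's ground face, until it meets the lip with all edges flush, and let go, leaving the things around undisturbed.

Things in the scene. Friction and masses are not known exactly. Their poses are not given: they have to be found in the camera images.
- tray: Grey open tray fixed to the table, 152 (x) x 66 (y) x 34 mm tall. Origin: on the table under its middle (2 mm off); x is its long direction, pointing away from the robot within 0.3 rad. The cover lies in it on a rocking pan, its top level with the rim, 2 mm free at each side. The pan turns on a level cross axis 25 mm to the -x side of the origin, 18 mm above the table.
- pan (a joint): Tilt of the rocking pan in the tray, rad: 0 level, grows to the stop at 0.30 as the -x end (nearest the robot) is pressed down and the +x end rises. A friction hinge: it stays where it is left with the cover on it (settling to 0.26 to 0.29). Pressing at press_point takes 5 to 8 N and goes 8 mm down to the stop.
- press_point (a point): Where to press: on the cover's top face, 12 mm from its end nearest the robot. Fixed to the tray, 34 mm above the table.
- cover: Flat aluminium plate, 130 (x) x 50 (y) x 14 mm thick, 0.25 kg. Origin: centre of its underside; x along its length, z its upward normal. Starts in the tray, underside 20 mm above the table; with the pan fully tipped its outer 35 mm stand wholly above the tray's walls and can be gripped across the 50 mm width, tool tilted alike.
- palette: White mixing palette fixed to the table on a black rubber foot (148x62x4 mm): block 131 x 50 mm, top face 26 mm above the table, with four shallow square wells. A lip 6 mm higher than the face, 5 mm thick, crosses its +x end. Origin: on the table under the middle of the face; x along its length, pointing away from the robot within 0.3 rad.
- palette_face (a point): Middle of the palette's ground top face, 26 mm above the table, axes as the palette's. The face runs from x = -65 mm (open end) to the lip, whose near side is at x = +66 mm. With the cover home its origin lies here (touching the lip: x = +1 mm).
- red_polish: Bystander, leave alone: dark red nail-polish bottle with a black cap, 29x28x85 mm, standing between the tray and the palette. Origin: centre of its underside.
- powder_jar: Bystander, leave alone: pink and white jar, 49 mm across, 50 mm tall, standing beyond the polish bottle. Origin: centre of its underside.
- buffer: Bystander, leave alone: four-sided nail buffer block, 26x94x26 mm, lying near the robot. Origin: centre of its underside.
- file_carton: Bystander, leave alone: white folding carton, 45x110x62 mm, on the left of the table. Origin: centre of its underside.
Mind the look-alikes: they are no part of the job. Several things have the shape of the cover; the one meant has the colours described above. Several things have the shape of the tray; the one meant has the colours described above.

How it is judged:
On the way, in this order (a step that is already met when the one before it is completed fails the run):
1. the cover is tipped up by the pan (tilt over 0.2 rad) (value of joint pan above 0.2 rad), for 0.2 s.
2. the cover lies flat on the palette, 20 to 62 mm short of home toward the open end, within 10 mm sideways (x of cover in the frame of palette_face between -0.062 and -0.02 m and y of cover in the frame of palette_face between -0.01 and 0.01 m and z of cover in the frame of palette_face between -0.003 and 0.003 m and angle between the z axis of cover and the z axis of palette_face, either way round below 0.05 rad and contact force between cover and palette above 0.5 N), for 0.2 s.
3. the cover slides in flat, pressed on with over 4 N, 4 to 18 mm short of home (x of cover in the frame of palette_face between -0.018 and -0.004 m and z of cover in the frame of palette_face between -0.003 and 0.003 m and angle between the z axis of cover and the z axis of palette_face, either way round below 0.05 rad and contact force between cover and palette above 4 N), for 0.05 s.
At the end, for the whole second after the job is handed in: The cover rests flat on the palette's face (within 3 mm in height, 0.05 rad), at the lip: within 4 mm of home along and across the palette and 0.06 rad in turn, released and at rest (x of cover in the frame of palette_face between -0.004 and 0.004 m and y of cover in the frame of palette_face between -0.004 and 0.004 m and z of cover in the frame of palette_face between -0.003 and 0.003 m and angle between the z axis of cover and the z axis of palette_face, either way round below 0.05 rad and angle between the x axis of cover and the x axis of palette_face, either way round below 0.06 rad and contact force between cover and palette above 0.5 N and linear speed of cover below 0.01 m/s); the robot touches nothing.
It fails at once if the cover is lowered straight onto its final place: within 15 mm of it along and across, and 5 to 25 mm above the face (x of cover in the frame of palette_face between -0.015 and 0.015 m and y of cover in the frame of palette_face between -0.015 and 0.015 m and z of cover in the frame of palette_face between 0.005 and 0.025 m).
It fails at once if the red_polish is pushed more than 30 mm or tipped over (distance of red_polish from where it was at the start of the episode above 0.03 m or angle between red_polish's own z axis and vertical above 0.6 rad).
It fails at once if the powder_jar is pushed more than 30 mm or tipped over (distance of powder_jar from where it was at the start of the episode above 0.03 m or angle between powder_jar's own z axis and vertical above 0.6 rad).
It fails at once if the buffer is pushed more than 30 mm or tipped over (distance of buffer from where it was at the start of the episode above 0.03 m or angle between buffer's own z axis and vertical above 0.6 rad).
It fails at once if the file_carton is pushed more than 30 mm or tipped over (distance of file_carton from where it was at the start of the episode above 0.03 m or angle between file_carton's own z axis and vertical above 0.6 rad).
It also fails if it takes over 70 s, if anything falls off the work surface, if the arm or the gripper's body presses on something with over 40 N, if the wrist force passes 120 N, or if a joint passes its speed limit or range.

ROBOT

A 7-joint arm with a two-finger parallel gripper is mounted at the origin on a cart in front of the work surface, level with it; the furniture and walls round the work are solid. World frame = base frame: x ahead of the robot, y to its left, z up, the work surface at z = 0. Lengths are in m, angles in rad, forces in N, time in s.
With the tool pointing down it reaches from about 0.35 to 0.9 m from the base axis. Payload 8.1 kg.
Tool frame: the origin (TCP) lies between the finger pads; the fingertips stand 11 mm ahead of it and the grasp point (between the pads) lies 8 mm behind it; z points along the fingers, y is the line along which they close (so a half turn about z gives the same grasp; the last joint's range is limited). The gripper opens to 92 mm and grips with 3 to 60 N. Pads are 19 mm wide; open, the fingers measure 130 mm over their backs; the gripper's body (75 mm by 190 mm) begins 47 mm behind the grasp point.
Start: joints at [1.163, 0.434, 0.025, 1.573, -0.012, 1.134, -0.075], TCP at [0.188, -0.596, 0.238] pointing down, gripper open.
Joint ranges: [-2.62, 2.62], [-0.44, 2.09], [-1.27, 1.32], [0.08, 2.57], [-1.32, 4.46], [0.12, 2], [-2.74, 2.74]. Speed limits (rad/s): [2.22, 2.22, 3.01, 3.01, 3.14, 3.14, 3.14].

INTERFACE

Orientations are given as a rotation vector (axis times angle).
In Python, from cell import observe, get_image, camera_params, sign_off gives the robot as it stands.
- The arm moves only by the shell command python3 -m pendant 'ROWS' [FORCE]. ROWS is JSON, one flat list of numbers, 7 for each row, row after row: the shift along the tool's x, y, z in m, then the turn, a rotation vector about the tool's x, y, z in rad, then the finger opening in m, from 0 to 0.0918. In form: [dx, dy, dz, rx, ry, rz, jaw, dx, dy, dz, rx, ry, rz, jaw, ...]. A call has 1 to 10 rows; each row shifts and turns the commanded pose from where the row before left it, along the tool's axes as they then stand; what a row does not reach is not made up. A row lasts 1/8 s, in which the tool goes at most 62.5 mm and 10.7 degrees, less where a joint would pass 70% of its speed; a pose out of reach is approached as far as the arm can. A call is refused whole if a number of a shift passes 0.0625 or a number of a turn 0.188, either way. A call with a gripper value outside its range is refused whole. The fingers move at their own pace and stop on an object; FORCE is the grip in N (left out, the last holds). Time passes only in rows, so rows that do not move let the fingers close. It gives the time, the measured TCP pose, the force, the opening and the grip force at its end, in the units of the state.
- observe(): the state, without advancing time (a new reading comes with each control period).
- get_image(name): name is "scene" or "side" or "wrist"; returns the picture (384x512x3 uint8, red, green, blue); there is no depth.
- camera_params(name): a dict with "intrinsics" (3x3 intrinsics, pixels), "eye" and "rotation" of the camera in the world; the wrist camera has in their place "T_tool_cam" (4x4, takes a point from camera to tool coordinates, whose origin is the TCP and whose axes are the flange's). Camera axes: x right, y down, z forward; pixel columns grow to the right and rows downward; lengths in m; the calibration is good to about 2 mm. A picture is of the moment at which its call begins: read the wrist's pose just before it. camera_params takes no time and is no camera call.
- sign_off(): hands the job in; it is judged then, once.
The state is a dict: "clock": time; "joints": joint angles; "dq": joint speeds; "joint_efforts": joint torques, N m; "position": TCP position; "ee_rot": TCP orientation; "force": force on the tool from outside, world axes, zero at the start; "ft_torque": the same for the moment, N m; "width": opening from 0.0 (shut) to 1.0 (fully open); "gripper_force": force on a finger pad.
Only numpy, scipy, OpenCV 4.12 (cv2) and the standard library are available. Lean on these libraries where they do the work, as an engineer would, in place of code of your own. Each camera call takes 0.05 s, during which the arm holds its last target. There are 200 camera calls.

## Working session

There is one attempt and no reset: what is moved stays moved. The work goes in short steps, Python scripts to look and compute and a shell command to move; the robot and the scene stay as the last step left them, time stands still between calls to the robot, and variables do not carry over. Pictures are saved under pics/ and viewed, at most 10 in all, crops included, and the job is handed in when it is done.

```bash
mkdir -p pics; ls; python3 - <<'E'
from cell import *
import cv2,numpy as np
print(observe())
for n in ("scene","side"):
    im=get_image(n); cv2.imwrite(f"pics/{n}0.png",im[:,:,::-1]); p=camera_params(n); print(n,p)
print(camera_params("wrist"))
E
```

```text
pics
{'clock': 0.0, 'joints': array([ 1.16341034,  0.43527527,  0.0250123 ,  1.5740992 , -0.01158799,
        1.13397258, -0.07506601]), 'dq': array([ 8.12872377e-05, -5.41104489e-04,  1.29834243e-03,  7.77899772e-04,
       -1.20362258e-03,  4.36376588e-04,  1.08006632e-03]), 'joint_efforts': array([-3.78776977e-04, -6.67845297e+01,  9.84746888e-01, -3.14448881e+01,
       -6.05962845e-02,  4.29442304e-02,  1.31697066e-04]), 'position': array([ 0.18733091, -0.59575389,  0.23691211]), 'ee_rot': array([-3.10366225e+00, -4.76566620e-01,  6.51837703e-04]), 'force': array([ 0.36345946,  0.5193969 , -0.65843122]), 'ft_torque': array([0.05674998, 0.05918548, 0.09751475]), 'gripper_force': 0.0, 'width': 1.0008391838874728}
scene {'intrinsics': array([[417.26875834,   0.        , 251.09494925],
       [  0.        , 417.26875834, 194.43875645],
       [  0.        ,   0.        ,   1.        ]]), 'eye': array([-0.24718365,  0.70357338,  0.71038507]), 'rotation': array([-1.01389886,  2.23473576, -1.19219529])}
side {'intrinsics': array([[390.98146084,   0.        , 257.20046287],
       [  0.        , 390.98146084, 189.12063202],
       [  0.        ,   0.        ,   1.        ]]), 'eye': array([0.21858714, 0.74062265, 0.68387436]), 'rotation': array([-0.53193635,  2.69291424, -1.21031443])}
{'intrinsics': array([[344.83007692,   0.        , 255.7118088 ],
       [  0.        , 344.83007692, 188.19847601],
       [  0.        ,   0.        ,   1.        ]]), 'T_tool_cam': array([[ 2.31743855e-04, -9.65148893e-01, -2.61701279e-01,
         7.03243819e-02],
       [ 9.99999863e-01,  1.00978477e-04,  5.13121517e-04,
         1.47515976e-03],
       [-4.68812468e-04, -2.61701363e-01,  9.65148785e-01,
        -1.47254788e-01],
       [ 0.00000000e+00,  0.00000000e+00,  0.00000000e+00,
         1.00000000e+00]])}
```

View pics/scene0.png

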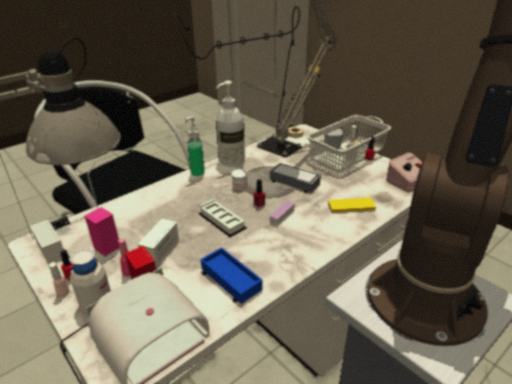

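View pics/side0.png

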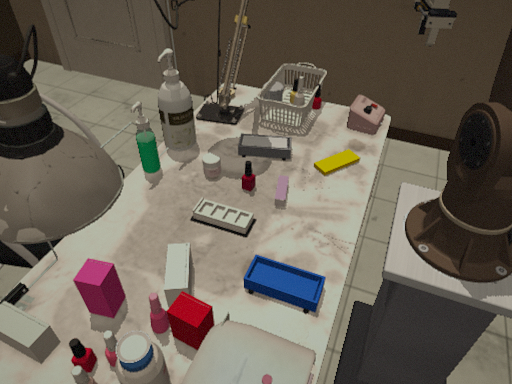

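Side view: two tray-shaped things: blue tray (284,283), and grey tray (264,147) holding a metal plate. Cover-shaped: yellow block (337,162) and the metal plate in the grey tray. The grey tray with its metal plate fits the description. Palette is at (223,217), polish at (249,178), buffer at (281,190), jar at (211,165) and carton at (177,270).

```bash
cat > h.py <<'E'
from cell import *
import cv2,numpy as np
from scipy.spatial.transform import Rotation as R
def cam(n,obs=None):
    p=camera_params(n)
    if n=="wrist":
        o=obs or observe(); T=np.eye(4); T[:3,:3]=R.from_rotvec(o["ee_rot"]).as_matrix(); T[:3,3]=o["position"]
        M=T@p["T_tool_cam"]; return p["intrinsics"],M[:3,3],M[:3,:3]
    return p["intrinsics"],np.array(p["eye"]),R.from_rotvec(p["rotation"]).as_matrix()
def cast(c,uv,z):
    K,e,Rm=c; uv=np.atleast_2d(uv).astype(float)
    d=(Rm@np.linalg.inv(K)@np.c_[uv,np.ones(len(uv))].T).T
    return e+d*((z-e[2])/d[:,2])[:,None]
def proj(c,P):
    K,e,Rm=c; q=(K@Rm.T@(np.atleast_2d(P)-e).T).T; return q[:,:2]/q[:,2:]
def tool(o,P):  # world point in tool axes
    return R.from_rotvec(o["ee_rot"]).inv().apply(np.array(P)-o["position"])
E
python3 - <<'E'
from h import *
for n,pts in (("side",{"tray":(264,147,.034),"pal":(223,217,.026),"polish":(248,189,0),"buf":(281,190,.026),"jar":(210,172,.0),"yellow":(337,162,.03)}),("scene",{"tray":(295,178,.034),"pal":(222,217,.026),"polish":(259,205,0)})):
    c=cam(n)
    for k,v in pts.items(): print(n,k,cast(c,v[:2],v[2]).round(3))
im=cv2.imread("pics/side0.png"); cv2.imwrite("pics/crop0.png",cv2.resize(im[120:240,180:310],None,fx=5,fy=5,interpolation=cv2.INTER_CUBIC))
E
```

```text
side tray [[ 0.53  -0.112  0.034]]
side pal [[0.521 0.175 0.026]]
side polish [[0.517 0.035 0.   ]]
side buf [[0.428 0.033 0.026]]
side jar [[0.641 0.011 0.   ]]
side yellow [[ 0.323 -0.131  0.03 ]]
scene tray [[ 0.519 -0.119  0.034]]
scene pal [[0.517 0.169 0.026]]
scene polish [[0.52 0.03 0.  ]]
```

View pics/crop0.png

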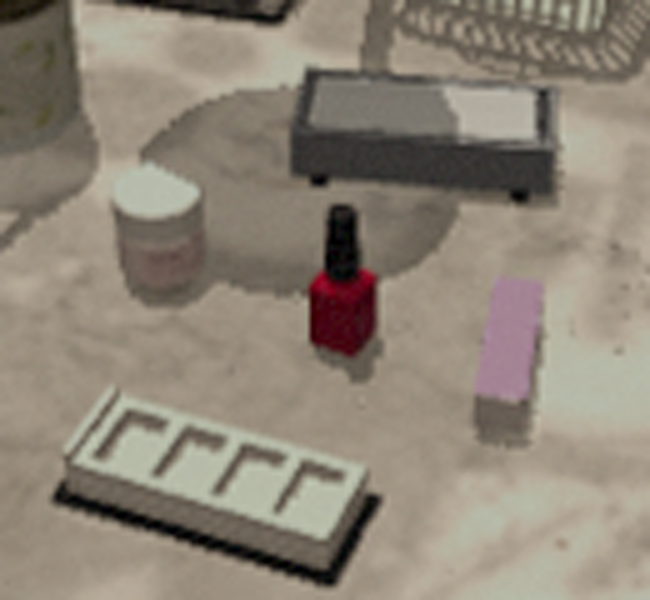

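The crop confirms it: the grey tray (425,130 in the crop) holds a bare metal plate, partly shadowed. The palette's lip is at its far (left) end. Moving the wrist camera above the tray.

```bash
python3 -m pendant '[0,0,-0.03,0,0,0.1,0.0918, 0,0,-0.03,0,0,0.1,0.0918, 0,0,-0.03,0,0,0.105,0.0918, 0.03,-0.04,0,0,0,0,0.0918, 0.03,-0.05,0,0,0,0,0.0918, 0.033,-0.05,0,0,0,0,0.0918, 0.033,-0.05,0,0,0,0,0.0918, 0.033,-0.05,0,0,0,0,0.0918,0.033,-0.05,0,0,0,0,0.0918,0.033,-0.05,0,0,0,0,0.0918]'
python3 -m pendant '[0.033,-0.05,0,0,0,0,0.0918, 0.033,-0.05,0,0,0,0,0.0918, 0.033,-0.05,0.02,0,0,0,0.0918, 0.02,-0.03,0.03,0,0,0,0.0918, 0,0,0.03,0,0,0,0.0918,0,0,0,0,0,0,0.0918,0,0,0,0,0,0,0.0918]'
python3 - <<'E'
from h import *
o=observe(); im=get_image("wrist"); cv2.imwrite("pics/w1.png",im[:,:,::-1]); np.save("w1.npy",o,allow_pickle=True); print(o["position"],o["ee_rot"])
E
```

```text
clock: 1.35
position: [0.4132, -0.2545, 0.3276]
ee_rot: [3.142, -0.001, -0.0]
force: [0.8, -0.4, 0.7]
width: 1.0
gripper_force: 0.0
clock: 2.22
position: [0.5316, -0.0774, 0.2489]
ee_rot: [3.141, -0.002, 0.001]
force: [1.0, -0.0, 0.9]
width: 1.0
gripper_force: 0.0
[ 0.53156202 -0.07743261  0.24889415] [ 3.14130637e+00 -1.97788429e-03  1.15414423e-03]
```

View pics/w1.png

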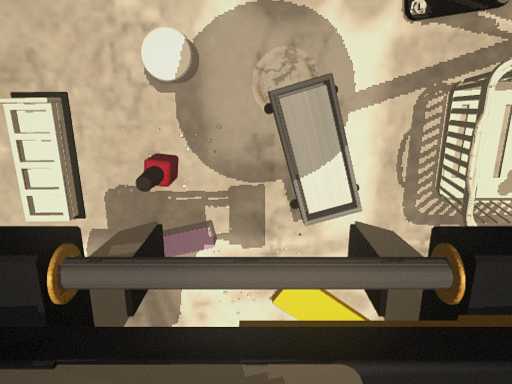

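The grey tray is turned, with corners near (270,93), (334,73), (361,209) and (305,223). The polish is at (160,172), the palette on the left at (38,155), cut off a little. Measure the plate as the hole in the dark rim, then shift to the palette.

```bash
python3 - <<'E'
from h import *
im=cv2.imread("pics/w1.png").astype(int); o=np.load("w1.npy",allow_pickle=True).item(); c=cam("wrist",o)
ch=im.max(2)-im.min(2); g=im.mean(2)
roi=im[60:235,255:375]
print(im[150,[272,276,280,284,288,292,300,320,340,344,348,352,356]].tolist())
m=((g<115)&(ch<25)).astype(np.uint8); m[:, :255]=0; m[:,370:]=0; m[:62]=0; m[228:]=0
cs,h=cv2.findContours(m,cv2.RETR_CCOMP,cv2.CHAIN_APPROX_NONE)
for k,hh in zip(cs,h[0]):
    a=cv2.contourArea(k)
    if a>2000:
        r=cv2.minAreaRect(k); P=cast(c,cv2.boxPoints(r),.034); ctr=cast(c,r[0],.034)[0]
        e=P[1]-P[0],P[2]-P[1]; L=[np.linalg.norm(x) for x in e]; v=e[int(np.argmax(L))]; v=v*np.sign(v[0])
        print("hole" if hh[3]>=0 else "outer",a,r,ctr.round(4),np.round(L,4),"yaw",np.arctan2(v[1],v[0]).round(4))
E
python3 -m pendant '[0,-0.05,0,0,0,0,0.0918,0,-0.05,0,0,0,0,0.0918,0,-0.05,0,0,0,0,0.0918,-0.01,-0.03,0,0,0,0,0.0918,0,0,0,0,0,0,0.0918,0,0,0,0,0,0,0.0918]'
python3 - <<'E'
from h import *
o=observe(); im=get_image("wrist"); cv2.imwrite("pics/w2.png",im[:,:,::-1]); np.save("w2.npy",o,allow_pickle=True); print(o["position"],o["ee_rot"])
E
```

```text
[[119, 145, 165], [122, 151, 172], [122, 148, 167], [56, 63, 69], [65, 78, 85], [95, 115, 124], [137, 161, 173], [134, 158, 169], [122, 145, 155], [68, 82, 88], [110, 126, 138], [203, 234, 233], [202, 233, 232]]
outer 8142.5 ((313.9294128417969, 148.11453247070312), (136.5304412841797, 75.4926986694336), 75.10652923583984) [ 0.5481 -0.1405  0.034 ] [0.0751 0.1458] yaw 0.3253
hole 6008.5 ((316.5771484375, 147.86888122558594), (125.30180358886719, 51.23212432861328), 75.46554565429688) [ 0.5483 -0.1433  0.034 ] [0.0511 0.134 ] yaw 0.3126
clock: 3.02
position: [0.5221, 0.102, 0.2489]
ee_rot: [3.141, -0.003, 0.003]
force: [-0.3, -0.3, -1.1]
width: 1.001
gripper_force: 0.0
[0.5220606  0.10202021 0.24888185] [ 3.14106898e+00 -2.67254613e-03  2.66304590e-03]
```

View pics/w2.png

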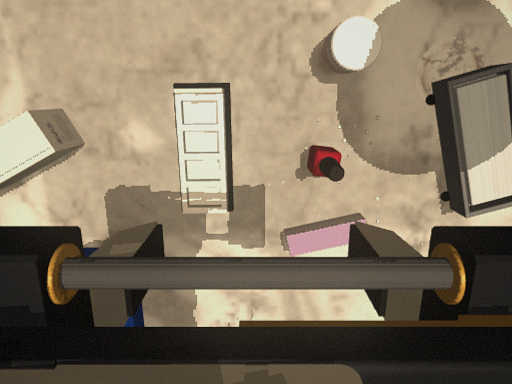

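The palette is upright at around (205,148) with its lip at the top end (~(202,90)). Its near end (210,212) is fully visible, partly in gripper shadow. Cross-check the tray against the fixed cameras, and measure the palette.

```bash
python3 - <<'E'
from h import *
im=cv2.imread("pics/w2.png"); o=np.load("w2.npy",allow_pickle=True).item(); c=cam("wrist",o)
def corners(ctr,yaw,L,W,z):
    u=np.array([np.cos(yaw),np.sin(yaw)]);v=np.array([-u[1],u[0]])
    return np.array([[*(np.array(ctr)+s*L/2*u+t*W/2*v),z] for s,t in((1,1),(1,-1),(-1,-1),(-1,1))])
C=corners((.5483,-.1433),.3126,.134,.054,.034)
C2=corners((.5483,-.1433),.3126,.152,.066,.034)
for n in("side","scene"): print(n,proj(cam(n),C).round(1).tolist(),proj(cam(n),C2).round(1).tolist())
print("w2",proj(c,C2).round(1).tolist())
# enlarge palette and scene tray
cr=cv2.resize(im[75:225,160:250],None,fx=4,fy=4,interpolation=cv2.INTER_CUBIC)
s=cv2.imread("pics/side0.png"); a=s.copy()
s=cv2.resize(a[125:170,225:305],None,fx=5,fy=5,interpolation=cv2.INTER_CUBIC)
sc=cv2.resize(cv2.imread("pics/scene0.png")[155:200,255:335],None,fx=5,fy=5,interpolation=cv2.INTER_CUBIC)
out=np.zeros((600,760,3),np.uint8); out[:,:360]=cr; out[:225,360:]=s; out[230:455,360:]=sc; cv2.imwrite("pics/comb.png",out)
E
```

```text
side [[238.2, 143.9], [240.2, 133.4], [285.4, 135.8], [285.0, 146.5]] [[234.9, 145.0], [237.4, 132.1], [288.4, 134.8], [288.2, 147.9]]
scene [[271.4, 170.3], [279.3, 163.2], [316.6, 173.3], [309.4, 181.1]] [[268.0, 170.4], [277.8, 161.8], [319.9, 173.2], [311.2, 182.7]]
w2 [[444.2, 76.6], [510.8, 54.9], [528.3, 195.6], [468.0, 213.3]]
```

View pics/comb.png

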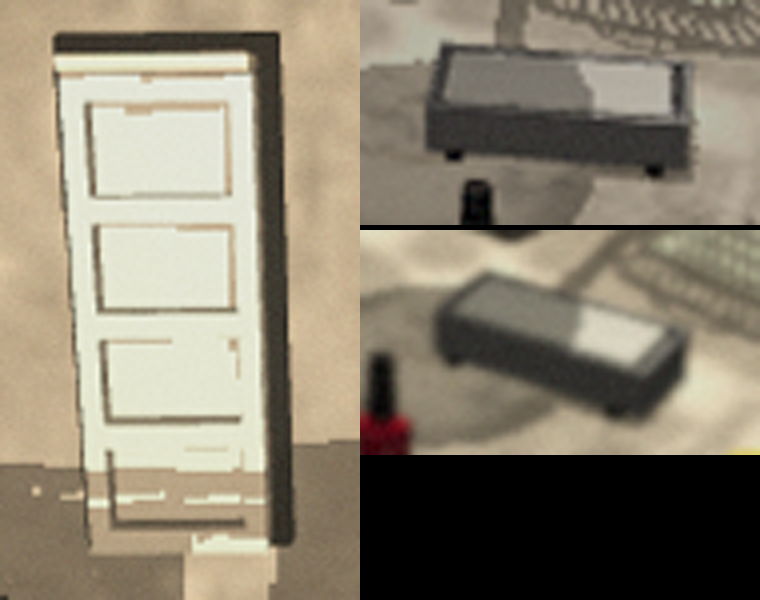

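Top rim in side crop lies about 3 px from my prediction: fitting a rectangle in the tilted image biased it. I'll rectify the contour to the metric plane first, and do the palette the same way.

```bash
python3 - <<'E'
from h import *
def fit(P):
    r=cv2.minAreaRect((P[:,:2]*1000).astype(np.float32)); b=cv2.boxPoints(r); e=[b[1]-b[0],b[2]-b[1]];L=[np.linalg.norm(x) for x in e]
    v=e[int(np.argmax(L))];v=v*np.sign(v[0]); return np.round(r[0],1),np.round(L,1),np.arctan2(v[1],v[0]).round(4)
im=cv2.imread("pics/w1.png").astype(int); o=np.load("w1.npy",allow_pickle=True).item(); c=cam("wrist",o)
ch=im.max(2)-im.min(2); g=im.mean(2)
m=((g<115)&(ch<25)).astype(np.uint8); m[:, :255]=0; m[:,370:]=0; m[:62]=0; m[228:]=0
cs,h=cv2.findContours(m,cv2.RETR_CCOMP,cv2.CHAIN_APPROX_NONE)
for k,hh in zip(cs,h[0]):
    if cv2.contourArea(k)>2000:
        ctr,L,yaw=fit(cast(c,k[:,0],.034)); print(hh[3],ctr,L,yaw)
        if hh[3]>=0:
            u=np.array([np.cos(yaw),np.sin(yaw)]);v=np.array([-u[1],u[0]])
            C=np.array([[*(ctr/1000+s*.076*u+t*.033*v),.034] for s,t in((1,1),(1,-1),(-1,-1),(-1,1))])
            for n in("side","scene"): print(n,proj(cam(n),C).round(1).tolist())
im=cv2.imread("pics/w2.png"); o=np.load("w2.npy",allow_pickle=True).item(); c=cam("wrist",o)
P=cast(c,[(175.5,93.75),(222.5,92.5),(227.5,213.2),(182.5,213.2)],.026)[:,:2]*1000
print(P.round(1).tolist(),fit(P), "lens",[np.linalg.norm(P[i]-P[(i+1)%4]).round(1) for i in range(4)])
# foot (table) : black right edge
F=cast(c,[(173.5,84),(230,83),(233.5,210)],.004)[:,:2]*1000; print(F.round(1).tolist())
d=P[1]-P[2];print(np.arctan2(d[1],d[0])); d=P[0]-P[3];print(np.arctan2(d[1],d[0]));d=F[1]-F[2];print("foot",np.arctan2(d[1],d[0]))
print("cam",c[1])
for n in("side","scene"): print(n,proj(cam(n),np.c_[P/1000,[.026]*4]).round(1).tolist())
E
```

```text
-1 [ 543.8 -139.9] [ 75.9 146.3] 0.2713
11 [ 545.3 -143.3] [ 52.3 134.6] 0.2779
side [[235.5, 144.7], [238.8, 131.9], [289.8, 135.6], [288.8, 148.6]]
scene [[268.8, 170.3], [279.1, 161.8], [320.6, 174.0], [311.2, 183.4]]
[[594.3, 183.3], [595.5, 134.6], [463.6, 132.4], [463.7, 183.4]] (array([529129.9, 159013. ]), array([ 51013. , 131915.8], dtype=float32), np.float32(0.0165)) lens [np.float64(48.7), np.float64(131.9), np.float64(51.0), np.float64(130.6)]
[[604.7, 189.8], [605.6, 128.2], [460.0, 127.0]]
0.016477706366509217
-0.0011799356908924873
foot 0.007941825369162298
cam [0.59258393 0.10053641 0.39625386]
side [[193.7, 210.6], [203.0, 197.6], [252.9, 211.8], [244.3, 226.4]]
scene [[201.8, 207.1], [215.3, 200.5], [244.8, 220.3], [230.0, 228.0]]
```

```bash
python3 -m pendant '[0,0.05,0,0,0,0,0.01,-0.007,0.055,0,0,0,0,0,-0.007,0.055,0,0,0,0,0,-0.007,0.05,0,0,0,0,0,-0.007,0.05,0,0,0,0,0,0,0,0.05,0,0,-0.138,0,0,0,0.05,0,0,-0.138,0,0,0,0.05,0,0,0,0,0,0,0,0,0,0,0,0,0,0,0,0,0,0]' 20
python3 - <<'E'
from h import *
o=observe(); print(o["position"],o["ee_rot"],R.from_rotvec(o["ee_rot"]).as_matrix().round(3),tool(o,(.4950,-.1577,.034)),o["width"])
E
```

```text
clock: 4.32
position: [0.4943, -0.1578, 0.0996]
ee_rot: [3.111, 0.429, 0.002]
force: [1.2, 0.6, 0.8]
width: 0.009
gripper_force: 0.0
[ 0.49425037 -0.15775337  0.09956978] [3.11121867e+00 4.29331145e-01 2.45959681e-03] [[ 0.963  0.271  0.002]
 [ 0.271 -0.963 -0.001]
 [ 0.001  0.001 -1.   ]] [6.42306459e-04 7.97935956e-05 6.55708951e-02] 0.009217971483190531
```

```bash
python3 -m pendant '[0,0,0.03,0,0,0,0,0,0,0.02,0,0,0,0,0,0,0.004,0,0,0,0,0,0,0.003,0,0,0,0,0,0,0.002,0,0,0,0]'
python3 -m pendant '[0,0,0.002,0,0,0,0,0,0,0.001,0,0,0,0,0,0,0,0,0,0,0]'
```

```text
clock: 4.95
position: [0.4922, -0.1579, 0.0413]
ee_rot: [3.11, 0.43, -0.003]
force: [-12.8, -1.9, 18.2]
width: 0.006
gripper_force: 10.2
clock: 5.32
position: [0.4909, -0.1583, 0.0384]
ee_rot: [3.11, 0.429, -0.006]
force: [-14.8, -2.3, 21.3]
width: 0.007
gripper_force: 12.5
```

The finger's inner edge touches only ~18 mm from the pivot, so this depth and 21 N mean the stop is reached. Back off and look.

```bash
python3 -m pendant '[0,0,0,0,0,0,0,0,0,-0.01,0,0,0,0,0,0,-0.04,0,0,0,0.0,-0.02,0,-0.06,0,0,0,0.0918,-0.02,0,-0.05,0,0,0,0.0918,0,0,0,0,0,0,0.0918,0,0,0,0,0,0,0.0918]' 30
python3 - <<'E'
from h import *
o=observe(); im=get_image("wrist"); cv2.imwrite("pics/w3.png",im[:,:,::-1]); np.save("w3.npy",o,allow_pickle=True); print(o["position"],o["ee_rot"])
s=get_image("side")[:,:,::-1]; cv2.imwrite("pics/s3.png",s)
out=np.zeros((600,760,3),np.uint8); out[:384,:512]=im[:,:,::-1]; cv2.imwrite("pics/c3.png",np.vstack([im[:,:,::-1],cv2.resize(s[115:165,215:315],(512,216),interpolation=cv2.INTER_CUBIC)]))
E
```

```text
clock: 6.2
position: [0.4558, -0.1677, 0.1966]
ee_rot: [3.111, 0.431, 0.004]
force: [-0.0, -0.5, 0.2]
width: 0.391
gripper_force: 0.0
[ 0.45575756 -0.16773791  0.19656446] [3.11052552 0.43137528 0.0040502 ]
```

View pics/c3.png

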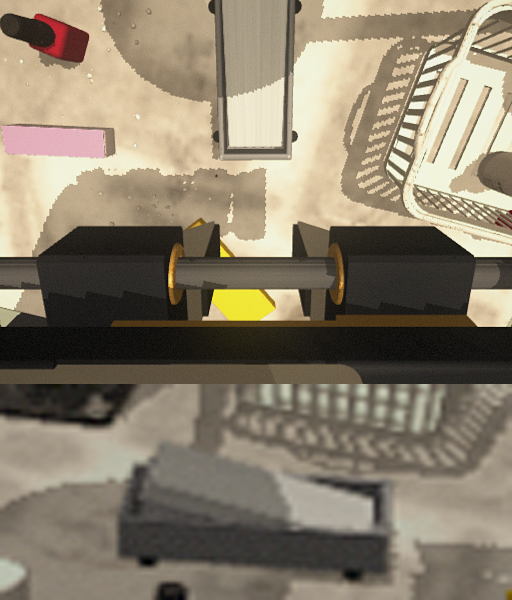

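The wrist view shows the cover tipped, far end raised (side crop (170,460)), with the tray laterally centred on the tool axis. Check the basket's height and nearness first.

```bash
python3 - <<'E'
from h import *
from scipy.optimize import least_squares
c=cam("side"); 
for b,t in(((262,127),(258,97)),((303,133),(305,103))):
    B=cast(c,b,0)[0]; r=least_squares(lambda p:(proj(c,[B[0],B[1],p[0]])[0]-t)[1:],[.05]).x; print(B.round(3),"h",r)
for n,w in(("w1",[(425,90),(440,75),(408,210),(470,222)]),("w3",[(440,50),(408,190)])):
    o=np.load(n+".npy",allow_pickle=True).item(); print(n,cast(cam("wrist",o),w,.08).round(3).tolist())
o=observe(); print(tool(o,(.5885,-.1310,.110)))
E
```

```text
[ 0.592 -0.256  0.   ] h [0.10619734]
[ 0.461 -0.275  0.   ] h [0.10552343]
w1 [[0.606, -0.229, 0.08], [0.618, -0.24, 0.08], [0.494, -0.226, 0.08], [0.482, -0.288, 0.08]]
w3 [[0.59, -0.269, 0.08], [0.487, -0.287, 0.08]]
[0.13832937 0.00143365 0.08490432]
```

```bash
python3 -m pendant '[0.046,0,0,0,0,0,0.0918,0.046,0.001,0,0,0,0,0.0918,0.046,0,0.03,0,0,0,0.0918,0,0,0.02,0,0.137,0,0.0918,0,0,0,0,0.138,0,0.0918,0,0,0,0,0,0,0.0918]' 55
python3 - <<'E'
from h import *
o=observe(); print(o["position"],R.from_rotvec(o["ee_rot"]).as_matrix().round(3),"\n",tool(o,(.5885,-.1310,.0502)),o["width"])
E
```

```text
clock: 7.05
position: [0.5851, -0.1319, 0.1428]
ee_rot: [-3.046, -0.419, -0.414]
force: [0.5, -0.4, 0.0]
width: 0.999
gripper_force: 0.0
[ 0.58506064 -0.13186476  0.14284196] [[ 0.928  0.27   0.257]
 [ 0.26  -0.963  0.074]
 [ 0.267 -0.002 -0.964]] 
 [-0.02133357  0.00032084  0.09022131] 0.9988573318797856
```

```bash
python3 -m pendant '[-0.021,0,0.02,0,0,0,0.0918,0,0,0.03,0,0,0,0.0918,0,0,0.025,0,0,0,0.0918,0,0,0.008,0,0,0,0.0918,0,0,0.004,0,0,0,0.0918,0,0,0.003,0,0,0,0.0918,0,0,0,0,0,0,0.0918]'
python3 - <<'E'
from h import *
o=observe(); im=get_image("wrist"); s=get_image("side")[:,:,::-1]; print(o["position"])
cv2.imwrite("pics/c4.png",np.vstack([im[100:,:,::-1],cv2.resize(s[105:165,205:315],(512,280),interpolation=cv2.INTER_CUBIC)]))
E
```

```text
clock: 7.92
position: [0.5924, -0.13, 0.0534]
ee_rot: [-3.046, -0.423, -0.422]
force: [-0.8, -0.7, -1.0]
width: 0.999
gripper_force: 0.0
[ 0.59240579 -0.13001655  0.05338797]
```

View pics/c4.png

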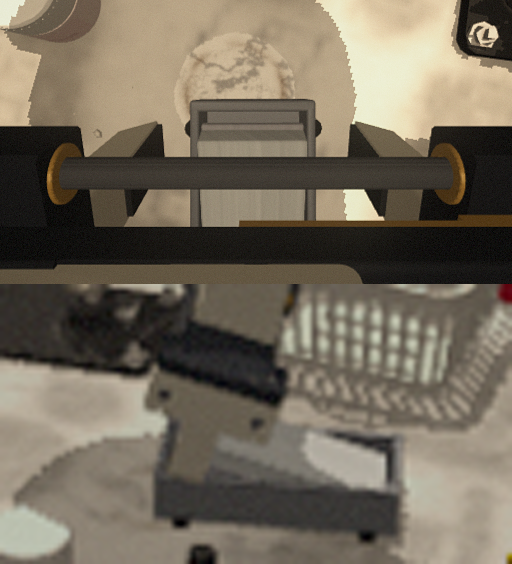

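Fingers straddle the cover (cover spans columns 197–308, pads at ~160 and ~350), with no contact. Shift 4 mm inward and grip.

```bash
python3 -m pendant '[-0.004,0,0.001,0,0,0,0.0918,0,0,0.001,0,0,0,0.0918,0,0,0,0,0,0,0.04,0,0,0,0,0,0,0.04,0,0,0,0,0,0,0.04,0,0,0,0,0,0,0.04,0,0,0,0,0,0,0.04]' 55
python3 - <<'E'
from h import *
o=observe(); print(o["position"],tool(o,(.5885,-.1310,.0502)),o["width"]*.0918,o["gripper_force"],o["force"])
E
```

```text
clock: 8.9
position: [0.5888, -0.1295, 0.0498]
ee_rot: [-3.045, -0.424, -0.421]
force: [0.1, 0.8, 0.1]
width: 0.541
gripper_force: 55.0
[ 0.588838   -0.1294974   0.04984172] [-0.000611    0.00135238 -0.00054606] 0.049630070884971185 54.99626576900482 [0.10547704 0.79855909 0.11072791]
```

```bash
python3 -m pendant '[0.006,0,-0.015,0,0,0,0.04,0.01,0,-0.029,0,0,0,0.04,0.01,0,-0.029,0,0,0,0.04,0.01,0,-0.029,0,-0.09,0,0.04,0.01,0,-0.029,0,-0.09,0,0.04,0,0,-0.005,0,-0.095,0.09,0.04,0,0,0,0,0,0.09,0.04,0,0,0,0,0,0.09,0.04,0,0,0,0,0,0,0.04]'
python3 - <<'E'
from h import *
o=observe(); print(o["position"],R.from_rotvec(o["ee_rot"]).as_matrix().round(3),tool(o,(.5415,.1588,.175)),o["width"]*.0918,o["gripper_force"],o["force"])
E
```

```text
clock: 10.02
position: [0.5996, -0.1279, 0.194]
ee_rot: [-3.138, -0.01, 0.001]
force: [0.3, -0.1, -1.6]
width: 0.536
gripper_force: 55.0
[ 0.59959581 -0.1278687   0.19402793] [[ 1.     0.006 -0.   ]
 [ 0.006 -1.     0.004]
 [-0.    -0.004 -1.   ]] [-0.05631783 -0.28694582  0.02016252] 0.049217687537881846 54.99376952648163 [ 0.28228442 -0.09489198 -1.55388341]
```

```bash
python3 -m pendant '[-0.006,-0.03,0,0,0,0,0.04,-0.01,-0.05,0,0,0,0,0.04,-0.01,-0.05,0,0,0,0,0.04,-0.01,-0.05,0,0,0,0,0.04,-0.01,-0.05,0,0,0,0,0.04,-0.01,-0.04,0,0,0,0,0.04,0,-0.017,0,0,0,0,0.04,0,0,0.02,0,0,0,0.04,0,0,0.02,0,0,0,0.04,0,0,0,0,0,0,0.04]'
python3 - <<'E'
from h import *
o=observe(); im=get_image("wrist");s=get_image("side")[:,:,::-1]; print(o["position"],R.from_rotvec(o["ee_rot"]).as_matrix().round(3),tool(o,(.5415,.1588,.036)))
np.save("w5.npy",o,allow_pickle=True);cv2.imwrite("pics/w5.png",im[:,:,::-1])
cv2.imwrite("pics/c5.png",np.vstack([im[:300,:,::-1],cv2.resize(s[110:260,150:320],(512,300),interpolation=cv2.INTER_CUBIC)]))
E
```

```text
clock: 11.28
position: [0.5413, 0.1577, 0.1535]
ee_rot: [-3.139, -0.009, 0.005]
force: [-0.6, 0.4, -2.1]
width: 0.536
gripper_force: 55.0
[0.54129253 0.15768601 0.15345009] [[ 1.     0.006 -0.003]
 [ 0.006 -1.     0.003]
 [-0.003 -0.003 -1.   ]] [ 0.00061388 -0.00079398  0.11745127]
```

View pics/c5.png

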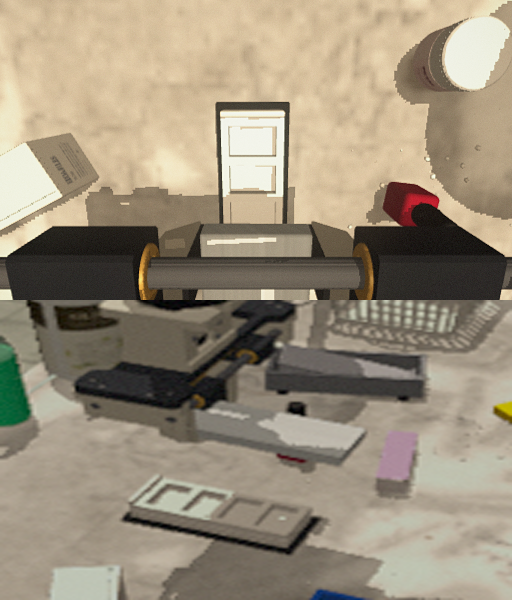

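The view shows the palette foot at columns 217–289, the lip at row ~115, and the cover's front edge at row ~225 (202–312). The hold looks level. Measure the relative offsets.

```bash
python3 - <<'E'
from h import *
im=cv2.imread("pics/w5.png").astype(int); o=np.load("w5.npy",allow_pickle=True).item(); c=cam("wrist",o); g=im.mean(2)
z=o["position"][2]
for r in (120,130,145,160,175,185):
    row=g[r]; L=[x for x in range(205,300) if row[x]<90]; 
    # face = brightest span between dark foot strips
    f=[x for x in range(215,292) if row[x]>170]
    pf=cast(c,[(min(f)-.5,r),(max(f)+.5,r)],.026); pF=cast(c,[(min(L)-.5,r),(max(L)+.5,r)],.004)
    print(r,min(L),max(L),min(f),max(f),"face y",pf[:,1].round(4),pf[:,1].mean().round(4),"foot",pF[:,1].round(4),pF[:,1].mean().round(4),"x",pf[0,0].round(4))
col=g[95:230,252]; print([(95+i,int(v)) for i,v in enumerate(col) if i<30 or i>120])
for r in (228,233,238,243): print(r,g[r,192:212].astype(int).tolist(),g[r,302:324].astype(int).tolist())
E
```

```text
120 216 288 220 291 face y [0.1852 0.1288] 0.157 foot [0.1909 0.1291] 0.16 x 0.5924
130 217 288 221 291 face y [0.1845 0.1285] 0.1565 foot [0.1902 0.1289] 0.1595 x 0.5846
145 217 288 215 291 face y [0.1896 0.1281] 0.1589 foot [0.1905 0.1285] 0.1595 x 0.5727
160 218 287 215 291 face y [0.1899 0.1277] 0.1588 foot [0.19   0.1289] 0.1595 x 0.5606
175 219 287 215 291 face y [0.1902 0.1273] 0.1588 foot [0.1894 0.1285] 0.159 x 0.5481
185 219 287 215 291 face y [0.1904 0.127 ] 0.1587 foot [0.1896 0.1282] 0.1589 x 0.5397
[(95, 182), (96, 185), (97, 187), (98, 184), (99, 185), (100, 188), (101, 168), (102, 70), (103, 61), (104, 62), (105, 66), (106, 67), (107, 64), (108, 64), (109, 85), (110, 154), (111, 218), (112, 241), (113, 241), (114, 239), (115, 238), (116, 217), (117, 181), (118, 194), (119, 213), (120, 243), (121, 239), (122, 239), (123, 240), (124, 240), (216, 178), (217, 182), (218, 178), (219, 182), (220, 179), (221, 182), (222, 180), (223, 163), (224, 86), (225, 90), (226, 92), (227, 89), (228, 95), (229, 96)]
228 [88, 87, 87, 91, 86, 88, 85, 47, 36, 36, 74, 87, 89, 87, 90, 92, 88, 88, 91, 89] [87, 87, 88, 91, 87, 87, 93, 73, 47, 39, 34, 73, 89, 91, 89, 90, 87, 92, 90, 89, 91, 93]
233 [85, 84, 91, 79, 71, 38, 35, 33, 53, 88, 95, 91, 91, 95, 97, 98, 90, 98, 98, 95] [92, 91, 94, 90, 92, 85, 90, 91, 90, 70, 44, 40, 33, 76, 88, 88, 89, 88, 87, 90, 92, 90]
238 [84, 86, 69, 38, 31, 33, 33, 46, 127, 142, 154, 154, 153, 151, 152, 150, 153, 156, 153, 153] [152, 153, 158, 159, 156, 152, 153, 150, 143, 143, 72, 34, 38, 38, 39, 54, 83, 87, 87, 89, 87, 90]
243 [66, 41, 28, 36, 30, 33, 31, 25, 118, 139, 147, 151, 150, 148, 145, 223, 231, 228, 230, 228] [152, 152, 153, 157, 154, 153, 153, 152, 141, 150, 71, 33, 33, 35, 32, 35, 35, 45, 78, 89, 86, 90]
```

```bash
python3 - <<'E'
from h import *
o=np.load("w5.npy",allow_pickle=True).item(); c=cam("wrist",o); z=o["position"][2]
print("foot far",cast(c,(252,101.4),.004),"foot far top lip side",cast(c,(252,110.2),.032),"lip near",cast(c,(252,116.3),.026),cast(c,(252,116.3),.032))
print("cover front bottom",cast(c,(256,223.4),z-.010),"top",cast(c,(255.9,236.3),z+.004), "c238",cast(c,[(200,238),(311.5,238)],z+.004))
E
```

```text
foot far [[0.60617256 0.16004611 0.004     ]] foot far top lip side [[0.60028785 0.15966776 0.032     ]] lip near [[0.59536351 0.15972818 0.026     ]] [[0.59573958 0.15965257 0.032     ]]
cover front bottom [[0.55170158 0.15613439 0.14345009]] top [[0.55097277 0.15615169 0.15745009]] c238 [[0.54997012 0.18119213 0.15745009]
 [0.55033226 0.1312564  0.15745009]]
```

```bash
python3 -m pendant '[0.003,-0.0022,0.03,0,0,-0.008,0.04,0,0,0.03,0,0,0,0.04,0,0,0.03,0,0,0,0.04,0,0,0.015,0,0,0,0.04,0,0,0.007,0,0,0,0.04,0,0,0.002,0,0,0,0.04,0,0,0.001,0,0,0,0.04,0,0,0,0,0,0,0.04]'
```

```text
clock: 12.38
position: [0.5451, 0.1619, 0.04]
ee_rot: [-3.137, -0.022, 0.0]
force: [0.0, -0.4, -1.7]
width: 0.538
gripper_force: 55.0
```

```bash
python3 -m pendant '[0,0,0.001,0,0,0,0.04,0,0,0.001,0,0,0,0.04,0,0,0,0,0,0,0.04]'
```

```text
clock: 12.75
position: [0.5448, 0.1618, 0.0375]
ee_rot: [-3.137, -0.022, 0.001]
force: [0.5, 0.1, -0.9]
width: 0.539
gripper_force: 55.5
```

```bash
python3 -m pendant '[0,0.0015,0.001,0,0,0,0.04,0,0,0.001,0,0,0,0.04,0,0,0,0,0,0,0.04,0,0,0,0,0,0,0.04]'
```

```text
clock: 13.25
position: [0.545, 0.1615, 0.0367]
ee_rot: [-3.136, -0.023, -0.001]
force: [-4.2, 2.7, 12.2]
width: 0.535
gripper_force: 64.0
```

Contact, 12 N. Open briefly so that it settles flat, and measure cover against palette numerically.

```bash
python3 -m pendant '[0,0,0,0,0,0,0.07,0,0,0,0,0,0,0.07,0,0,0,0,0,0,0.07,0,0,0,0,0,0,0.07]'
python3 - <<'E'
from h import *
o=observe(); im=get_image("wrist"); cv2.imwrite("pics/w6.png",im[:,:,::-1]); np.save("w6.npy",o,allow_pickle=True); g=im.mean(2); c=cam("wrist",o)
print("col252",[(i,int(v)) for i,v in enumerate(g[:,252]) if 60<i<245 and abs(g[i+1,252]-g[i-1,252])>25])
for r in (110,130,150,170,190,200,210,214,218,222,226,232,238,244): print(r,[(i,int(g[r,i])) for i in range(150,360) if abs(g[r,i+1]-g[r,i-1])>30])
E
```

```text
clock: 13.75
position: [0.5446, 0.16, 0.0352]
ee_rot: [-3.138, -0.021, 0.002]
force: [-0.3, -0.0, -0.8]
width: 0.761
gripper_force: 0.0
col252 [(113, 154), (114, 60), (125, 62), (126, 87), (127, 121), (131, 130), (132, 184), (133, 225), (141, 215), (142, 189), (144, 186), (145, 202), (146, 237), (156, 227), (157, 192), (159, 200), (160, 235), (201, 222), (202, 114), (206, 116), (207, 150), (208, 221), (216, 218), (217, 170), (220, 160), (221, 98), (230, 113), (231, 130), (236, 147), (237, 179), (238, 227), (241, 213), (242, 146)]
110 []
130 [(193, 196), (194, 143), (195, 75), (201, 83), (307, 102), (308, 78), (314, 44), (315, 135), (316, 186)]
150 [(194, 208), (195, 155), (196, 67), (199, 39), (200, 230), (309, 208), (310, 95), (311, 52), (313, 48), (314, 129), (315, 182)]
170 [(194, 200), (195, 150), (196, 112), (197, 64), (200, 68), (201, 229), (213, 221), (214, 141), (215, 109), (216, 201), (217, 231), (287, 237), (288, 196), (292, 182), (293, 147), (295, 122), (296, 228), (308, 208), (309, 100), (310, 56), (312, 49), (313, 131), (314, 183)]
190 [(195, 193), (196, 137), (197, 93),
[... 1148 characters left out ...]
(311, 108), (332, 98)]
226 [(178, 60), (184, 61), (185, 109), (198, 108), (304, 86), (306, 77), (307, 47), (310, 63), (311, 108), (326, 118), (327, 81), (328, 42), (333, 41), (334, 76)]
232 [(174, 78), (175, 44), (184, 34), (185, 103), (307, 113), (308, 56), (310, 79), (326, 120), (327, 62), (336, 28), (337, 69)]
238 [(171, 63), (172, 41), (184, 33), (185, 77), (186, 105), (197, 116), (198, 137), (245, 178), (246, 223), (298, 227), (299, 164), (306, 134), (307, 100), (308, 46), (309, 33), (310, 101), (326, 99), (327, 47), (340, 36), (341, 78)]
244 [(167, 87), (168, 41), (185, 51), (186, 94), (306, 132), (307, 73), (309, 44), (310, 109), (325, 120), (326, 73), (327, 34), (343, 22), (344, 66)]
```

```bash
python3 - <<'E'
from h import *
o=np.load("w6.npy",allow_pickle=True).item(); c=cam("wrist",o); g=cv2.imread("pics/w6.png").mean(2)
for l,r,row in((199.5,309.8,150),(200.6,308.6,170),(201.2,307.9,190),(201.8,307.2,200),(202,306.3,214)):
    P=cast(c,[(l,row),(r,row)],.026); print("face",P[:,0].mean().round(4),P[:,1].round(4),P[:,1].mean().round(4))
for row in (238,241,244,247,250): print(row,g[row,186:206].astype(int).tolist(),g[row,302:314].astype(int).tolist())
for l,r,row in((197.5,307,240),):
    P=cast(c,[(l,row),(r,row)],.040); print("cover",P[:,0].mean().round(4),P[:,1].round(4),P[:,1].mean().round(4))
print("front bottom/top",cast(c,(252,220.8),.026)[0,0],cast(c,(252,236.5),.040)[0,0],"lip near",cast(c,(252,131.8),.032)[0,0])
E
```

```text
face 0.5911 [0.1849 0.1345] 0.1597
face 0.5817 [0.1846 0.1346] 0.1596
face 0.5721 [0.1846 0.1344] 0.1595
face 0.5672 [0.1845 0.1345] 0.1595
face 0.5602 [0.1846 0.1345] 0.1595
238 [105, 109, 107, 109, 106, 109, 105, 105, 105, 109, 93, 116, 137, 146, 147, 145, 146, 141, 143, 148] [146, 146, 146, 135, 134, 100, 46, 33, 101, 109, 107, 113]
241 [98, 103, 100, 105, 106, 104, 104, 107, 106, 106, 99, 124, 136, 148, 146, 149, 145, 143, 142, 144] [148, 144, 141, 135, 132, 95, 49, 37, 106, 108, 113, 114]
244 [94, 99, 101, 100, 106, 99, 106, 107, 104, 110, 104, 125, 132, 144, 149, 147, 140, 142, 143, 145] [150, 150, 146, 135, 132, 73, 36, 44, 109, 116, 115, 114]
247 [100, 105, 96, 100, 101, 104, 108, 104, 106, 103, 105, 123, 131, 140, 142, 146, 143, 148, 144, 148] [144, 145, 144, 132, 131, 70, 36, 59, 110, 118, 118, 120]
250 [97, 106, 107, 102, 105, 104, 106, 106, 105, 106, 106, 112, 126, 138, 145, 147, 143, 141, 143, 146] [148, 144, 142, 131, 136, 65, 31, 81, 116, 117, 119, 117]
cover 0.5529 [0.1846 0.1358] 0.1602
front bottom/top 0.556686145325165 0.5545331654654175 lip near 0.5999098170370255
```

```bash
python3 -m pendant '[0,0.0006,0,0,0,0.007,0.07,0,0,0,0,0,0,0.04,0,0,0,0,0,0,0.04,0,0,0,0,0,0,0.04,0,0,0.001,0,0,0,0.04,0,0,0.001,0,0,0,0.04,0,0,0,0,0,0,0.04]' 40
```

```text
clock: 14.68
position: [0.5449, 0.1607, 0.0353]
ee_rot: [-3.137, -0.012, -0.0]
force: [-7.0, 1.2, 22.5]
width: 0.545
gripper_force: 40.0
```

```bash
python3 -m pendant '[0.004,0,-0.0005,0,0,0,0.04,0.005,0,0,0,0,0,0.04,0.005,0,0,0,0,0,0.04,0.005,0,0,0,0,0,0.04,0.005,0,0,0,0,0,0.04,0.004,0,0,0,0,0,0.04,0,0,0,0,0,0,0.04]'
```

```text
clock: 15.55
position: [0.5602, 0.1609, 0.0335]
ee_rot: [-3.141, -0.018, 0.034]
force: [-41.8, 0.8, 41.8]
width: 0.541
gripper_force: 40.0
```

The fingertips sit below the face and drag on the equally wide block, giving 42 N. Release, and regrip higher so the tips stay above the face.

```bash
python3 -m pendant '[-0.013,0,0,0,0,0,0.04,0,0,0,0,0,0,0.07,0,0,0,0,0,0,0.07,0,0,0,0,0,0,0.07]'
python3 - <<'E'
from h import *
o=observe(); im=get_image("wrist"); cv2.imwrite("pics/w7.png",im[:,:,::-1]); np.save("w7.npy",o,allow_pickle=True); g=im.mean(2); c=cam("wrist",o)
print(o["position"],R.from_rotvec(o["ee_rot"]).as_matrix().round(3).tolist(),o["force"])
print("col252",[(i,int(v)) for i,v in enumerate(g[:,252]) if 60<i<260 and abs(g[i+1,252]-g[i-1,252])>25])
for r in (160,180,195,200,210,214,218,222,226,232,238,244,250): print(r,[(i,int(g[r,i])) for i in range(180,330) if abs(g[r,i+1]-g[r,i-1])>30])
E
```

```text
clock: 16.05
position: [0.5601, 0.1593, 0.0337]
ee_rot: [-3.138, -0.01, 0.002]
force: [0.4, -0.6, -0.9]
width: 0.752
gripper_force: 0.0
[0.56011746 0.15928338 0.03373296] [[1.0, 0.006, -0.001], [0.006, -1.0, 0.004], [-0.001, -0.004, -1.0]] [ 0.36763172 -0.57376805 -0.87698103]
col252 [(143, 171), (144, 112), (145, 43), (156, 62), (157, 93), (158, 118), (167, 136), (168, 210), (176, 220), (177, 190), (179, 199), (180, 236), (213, 225), (214, 173), (230, 163), (231, 84), (240, 122), (256, 134), (257, 58), (259, 56)]
160 [(192, 200), (193, 129), (194, 57), (202, 59), (203, 95), (302, 95), (303, 61), (311, 46), (312, 149), (313, 186)]
180 [(192, 206), (193, 153), (194, 114), (195, 66), (197, 45), (198, 178), (199, 232), (305, 240), (306, 170), (307, 76), (310, 50), (311, 128), (312, 180)]
195 [(193, 205), (194, 151), (195, 89), (196, 60), (198, 39), (199, 229), (211, 225), (212, 144), (214, 167), (215, 231), (284, 237), (285, 194), (290, 173), (291, 115), (292, 87), (293, 228), (305, 236), (306, 117), (307, 51), (310, 64), (311, 176)]
200 [(193, 207), (194, 154), (195, 111), (196, 57), (
[... 1301 characters left out ...]
, (196, 127), (197, 63), (199, 40), (200, 84), (201, 166), (212, 175), (213, 112), (215, 123), (216, 172), (289, 178), (290, 115), (292, 142), (304, 145), (305, 68), (309, 69), (310, 112), (326, 118), (327, 56)]
232 [(185, 62), (186, 115), (196, 132), (197, 90), (198, 48), (200, 52), (304, 68), (308, 37), (309, 94), (325, 114), (326, 79), (327, 42)]
238 [(185, 40), (186, 116), (197, 104), (306, 65), (307, 47), (308, 34), (309, 109), (325, 124), (326, 62), (327, 35)]
244 [(185, 27), (186, 98), (196, 110), (197, 160), (198, 189), (206, 209), (207, 153), (307, 137), (309, 108), (325, 98), (326, 46)]
250 [(185, 27), (186, 60), (187, 108), (307, 125), (309, 106), (324, 118), (325, 77), (326, 34)]
```

```bash
python3 - <<'E'
from h import *
o=np.load("w7.npy",allow_pickle=True).item(); c=cam("wrist",o); g=cv2.imread("pics/w7.png").mean(2)
print(g[150:182,230].astype(int).tolist(), g[225:256,230].astype(int).tolist())
for l,r,row in((198.2,306.2,190),(199.3,304.7,214),(200,304.2,226)):
    P=cast(c,[(l,row),(r,row)],.026); print("face",P[:,1].round(4),P[:,1].mean().round(4))
P=cast(c,[(196.5,246),(307.5,246)],.040); print("cover",P.round(4).tolist(),P[:,1].mean())
print("front",cast(c,(252,230.6),.026)[0,0],cast(c,(252,240),.04)[0,0],cast(c,(252,247),.04)[0,0],"lip",cast(c,(252,167.3),.032)[0,0],cast(c,(252,167.3),.026)[0,0])
E
```

```text
[57, 55, 57, 57, 56, 58, 62, 94, 119, 120, 115, 120, 120, 118, 124, 123, 120, 141, 198, 227, 235, 237, 232, 233, 232, 228, 219, 201, 205, 233, 233, 233] [174, 175, 175, 177, 177, 158, 82, 87, 90, 92, 88, 92, 109, 111, 107, 121, 180, 193, 135, 146, 151, 148, 150, 148, 150, 155, 146, 149, 148, 149, 154]
face [0.1848 0.1345] 0.1596
face [0.1847 0.1346] 0.1597
face [0.1846 0.1346] 0.1596
cover [[0.5659, 0.1841, 0.04], [0.5663, 0.1348, 0.04]] 0.1594615238625102
front 0.5677011892540107 0.5689750424861336 0.5656156776441265 lip 0.6000397106681318 0.5987904580013965
```

```bash
python3 -m pendant '[-0.005,0,-0.004,0,0,0,0.07,-0.005,0,-0.003,0,0,0,0.07,0,0,0,0,0,0,0.07,0,0,0,0,0,0,0.04,0,0,0,0,0,0,0.04,0,0,0,0,0,0,0.04,0,0,0,0,0,0,0.04]' 50
python3 -m pendant '[0,0,0.001,0,0,0,0.04,0,0,0,0,0,0,0.04]'
```

```text
clock: 16.98
position: [0.5499, 0.1597, 0.0408]
ee_rot: [-3.137, -0.011, 0.001]
force: [-0.1, 0.3, -0.8]
width: 0.54
gripper_force: 50.0
clock: 17.23
position: [0.5499, 0.1597, 0.0408]
ee_rot: [-3.138, -0.011, 0.001]
force: [-3.1, -1.4, 11.6]
width: 0.54
gripper_force: 50.0
```

```bash
python3 -m pendant '[0.004,0,0,0,0,0,0.04,0.004,0,0,0,0,0,0.04,0.004,0,0,0,0,0,0.04,0,0,0,0,0,0,0.04]'
```

```text
clock: 17.73
position: [0.557, 0.1602, 0.0407]
ee_rot: [-3.139, -0.013, 0.013]
force: [-20.3, -1.0, 27.7]
width: 0.537
gripper_force: 50.0
```

Friction ratio is ~0.7, and normal force builds up as I push. Ease the press while sliding.

```bash
python3 -m pendant '[0,0,-0.001,0,0,0,0.04,0.002,0,0,0,0,0,0.04,0.002,0,-0.0003,0,0,0,0.04,0,0,0,0,0,0,0.04]'
```

```text
clock: 18.23
position: [0.5664, 0.1595, 0.0409]
ee_rot: [-3.137, -0.01, 0.001]
force: [-0.0, 0.2, -1.6]
width: 0.539
gripper_force: 50.0
```

```bash
python3 -m pendant '[0,0,0.0008,0,0,0,0.04,0,0,0,0,0,0,0.04]'; python3 -m pendant '[0.002,0,0,0,0,0,0.04,0.002,0,0,0,0,0,0.04,0.002,0,0,0,0,0,0.04]'
```

```text
clock: 18.48
position: [0.5664, 0.1596, 0.0408]
ee_rot: [-3.138, -0.01, -0.0]
force: [-0.9, -0.4, 4.1]
width: 0.54
gripper_force: 50.0
clock: 18.85
position: [0.5686, 0.1599, 0.0407]
ee_rot: [-3.139, -0.012, 0.01]
force: [-14.2, -0.9, 17.7]
width: 0.537
gripper_force: 50.0
```

```bash
python3 -m pendant '[0.001,0,-0.0004,0,0,0,0.04,0.001,0,0,0,0,0,0.04,0.001,0,-0.0003,0,0,0,0.04,0.001,0,0,0,0,0,0.04]'; python3 -m pendant '[0.001,0,-0.0002,0,0,0,0.04,0.001,0,0,0,0,0,0.04,0.001,0,-0.0002,0,0,0,0.04,0.001,0,0,0,0,0,0.04]'
```

```text
clock: 19.35
position: [0.576, 0.1597, 0.0409]
ee_rot: [-3.137, -0.01, 0.001]
force: [-1.6, -0.3, 0.4]
width: 0.539
gripper_force: 50.0
clock: 19.85
position: [0.5767, 0.1597, 0.0408]
ee_rot: [-3.139, -0.012, 0.01]
force: [-13.5, -0.3, 7.0]
width: 0.536
gripper_force: 50.0
```

```bash
python3 -m pendant '[0.001,0,-0.0003,0,0,0,0.04,0.001,0,0,0,0,0,0.04,0,0,0,0,0,0,0.04]'; python3 - <<'E'
from h import *
o=observe(); im=get_image("wrist"); cv2.imwrite("pics/w8.png",im[:,:,::-1]); np.save("w8.npy",o,allow_pickle=True)
cv2.imwrite("pics/c8.png",cv2.resize(im[100:290,150:360,::-1],None,fx=3,fy=3,interpolation=cv2.INTER_CUBIC)); print(o["position"],o["force"])
E
```

```text
clock: 20.23
position: [0.5768, 0.1596, 0.0408]
ee_rot: [-3.14, -0.013, 0.015]
force: [-17.6, -1.0, 8.8]
width: 0.535
gripper_force: 49.9
[0.57681745 0.15963086 0.04083604] [-17.62688249  -0.96905699   8.84748081]
```

View pics/c8.png

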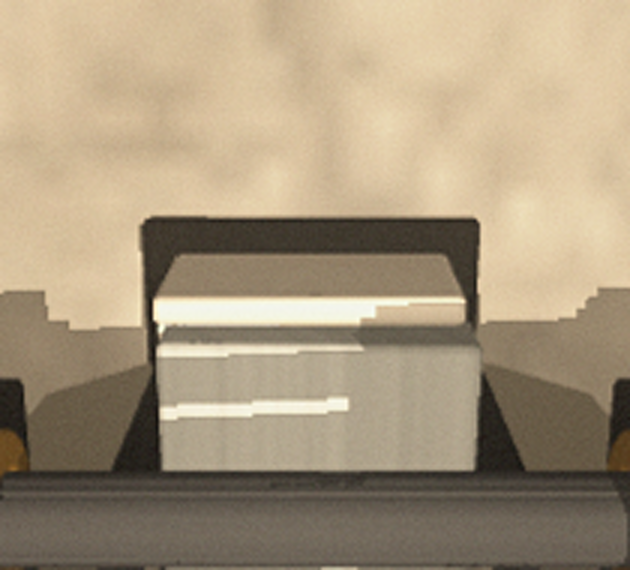

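The cover's front face meets the lip across its width (crop row ~325), with sides flush (157–478). Release and retreat.

```bash
python3 -m pendant '[-0.002,0,0,0,0,0,0.04,0,0,0,0,0,0,0.08,0,0,0,0,0,0,0.08,0,0,0,0,0,0,0.08,0,0,-0.02,0,0,0,0.08,0,0,-0.04,0,0,0,0.08,0,0,-0.06,0,0,0,0.08,0,0,-0.05,0,0,0,0.08,0,0,0,0,0,0,0.08,0,0,0,0,0,0,0.08]'
python3 - <<'E'
from h import *
o=observe(); im=get_image("wrist"); cv2.imwrite("pics/w9.png",im[:,:,::-1]); c=cam("wrist",o); g=im.mean(2)
print(o["position"],o["force"])
print("col252",[(i,int(g[i,252])) for i in range(60,225) if abs(g[i+1,252]-g[i-1,252])>20])
for r in range(110,225,8): print(r,cast(c,(252,r),.04)[0,0].round(4),[(i,int(g[r,i])) for i in range(200,310) if abs(g[r,i+1]-g[r,i-1])>25])
E
```

```text
clock: 21.52
position: [0.5798, 0.1588, 0.2114]
ee_rot: [-3.138, -0.01, 0.002]
force: [0.7, 0.4, 0.3]
width: 0.871
gripper_force: 0.0
[0.57983759 0.15883226 0.21136804] [0.66729517 0.44129533 0.27466441]
col252 [(138, 164), (139, 113), (140, 47), (145, 71), (146, 104), (148, 111), (149, 150), (150, 221), (153, 226), (154, 184), (155, 74), (156, 145), (157, 221), (186, 216), (187, 155)]
110 0.6371 []
118 0.63 []
126 0.6229 []
134 0.6156 []
142 0.6083 [(223, 182), (224, 98), (225, 61), (283, 50), (284, 74), (285, 171)]
150 0.6008 [(223, 190), (224, 119), (225, 62), (227, 48), (228, 80), (229, 199), (279, 215), (280, 110), (281, 52), (283, 53), (284, 95), (285, 170)]
158 0.5933 [(223, 203), (224, 152), (225, 67), (228, 63), (229, 142), (230, 219), (281, 229), (282, 137), (284, 123), (285, 172)]
166 0.5857 [(223, 198), (224, 150), (225, 74), (228, 48), (229, 136), (230, 210), (281, 222), (282, 103), (283, 43), (284, 145), (285, 182)]
174 0.578 [(223, 195), (224, 146), (225, 77), (226, 55), (228, 47), (229, 91), (230, 197), (231, 225), (281, 224), (282, 107), (283, 41), (284, 175)]
182 0.
[... 308 characters left out ...]
, (281, 101), (282, 58), (283, 60), (284, 173)]
198 0.5542 [(201, 157), (225, 122), (226, 68), (229, 58), (230, 132), (280, 148), (281, 88), (283, 88), (284, 169)]
206 0.5461 [(225, 119), (226, 76), (227, 48), (229, 39), (230, 123), (231, 155), (280, 144), (281, 77), (282, 44), (283, 120), (284, 178)]
214 0.5379 [(209, 105), (210, 165), (224, 175), (225, 127), (226, 78), (227, 51), (229, 36), (230, 131), (231, 221), (235, 227), (236, 172), (280, 144), (281, 76), (282, 33), (283, 135), (284, 188)]
222 0.5296 [(210, 108), (211, 167), (224, 184), (225, 135), (226, 78), (227, 42), (229, 40), (230, 111), (231, 216), (235, 227), (236, 171), (279, 155), (280, 113), (281, 58), (282, 36), (283, 174)]
```

Cover measures ~1 mm off centre sideways, yaw <0.01, no gap at the lip. Handing in.

```bash
python3 -c "
from cell import *
print(sign_off())"
```

```text
the job is handed in; nothing more can be done
None
```

The cover is closed on the palette: flat, against the lip, about 1 mm off centre sideways and released. I handed the job in at about 21.5 s, and the sign-off returned no verdict.

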